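# Find the loaded sample canister by its weight and set it on the balance

## Task

One of the four identical closed canisters in the sloping rack is loaded and clearly heavier than the other three: find it by lifting them, then stand it upright in the middle of the balance pan, setting it down gently so that the pan is not pushed to its stop. Leave the three empty ones seated in the pockets they started in, tip nothing over, and leave the other things on the bench where they are.

Things in the scene. Friction and masses are not known exactly. Their poses are not given: they have to be found in the camera images.
- can_a_center (a point): one of four look-alike closed canisters: aluminium, 48 x 48 mm, 76 mm tall along own z, the top 10 mm a flush grey lid that stays shut. This point: its centre, 38 mm above its underside; own z out of the lid, own x, y square to the sides. Starts leaning in a rack pocket. Grip the faces towards and away from the robot (own x), free above the lowest 14 mm; neighbours stand only 14 mm apart
- can_b_center (a point): another of the four canisters, exactly as described for can_a_center; it may be empty or the loaded one
- can_c_center (a point): another of the four canisters, exactly as described for can_a_center; it may be empty or the loaded one
- can_d_center (a point): another of the four canisters, exactly as described for can_a_center; it may be empty or the loaded one
- can_a: body of that canister; origin at the centre of its underside, axes as for its centre. Any one of the four is the loaded one, with 0.41 to 0.60 kg in all; the three empty ones have 0.12 to 0.17 kg each. Nothing on the outside shows which
- can_b: that same canister's body; origin at the centre of its underside, axes as for its centre point
- can_c: that same canister's body; origin at the centre of its underside, axes as for its centre point
- can_d: that same canister's body; origin at the centre of its underside, axes as for its centre point
- rack: fixed white sloping rack, 100 x 262 mm; origin on the bench under its middle, x away from the robot, y along the row, z up. Its slope rises away from the robot: pockets and canisters lean 25 degrees about y, lids towards the robot. Pockets 56 mm (up the slope) x 54 mm, 14 mm deep, at y = -93, -31, 31, 93 mm, floors 35 mm above the bench; canisters come out and go back along their leaning axis
- pan_top (a point): centre of the upper face of the balance's round steel pan, 116 mm across, 76 mm above the bench, on a low white balance 200 x 180 mm with its blank display towards the robot; axes: x away from the display, z up
- pan (a joint): downward travel of the sprung pan (m): 0 when empty, 1 mm per newton of load, damped, stop at 0.012. The loaded canister sinks it 4 to 6 mm, an empty one under 2 mm
- media_bottle: bystander: glass bottle with blue cap, 70 mm across, 150 mm tall, behind the rack; origin at the centre of its underside
- vial_jar: bystander: small amber jar with a white cap, 38 mm across, 55 mm tall, right of and behind the rack; origin at the centre of its underside
- beaker: bystander: glass beaker, 68 mm across, 85 mm tall, left of the rack, nearer the robot; origin at the centre of its underside
- tip_box: bystander: yellow box with a clear lid, 85 x 120 x 64 mm, far left of the rack; origin at the centre of its underside
- pipette: bystander: grey hand pipette lying flat, about 250 mm long and 26 mm thick, between the robot and the rack; the origin lies where its barrel meets its body, underneath
- wash_bottle: bystander: white plastic bottle with a red cap, 60 mm across, 120 mm tall, behind the balance; origin at the centre of its underside
Things that resemble listed ones, but are neither listed nor needed, are in the scene too. Leave any blue, brown or purple look-alike of the can_c alone.

How it is judged:
By the outcome, as a careful person would: the job done as asked, in the order asked, and still so for the second after the job is handed in, with the robot touching nothing.
It also fails if it takes over 72 s, if anything falls off the work surface, if the arm or the gripper's body presses on something with over 40 N, if the wrist force passes 120 N, or if a joint passes its speed limit or range.

## Robot

A 6-joint arm with a two-finger parallel gripper is mounted at the origin on the work surface. World frame = base frame: x ahead of the robot, y to its left, z up, the work surface at z = 0. Lengths are in mm, angles in rad, forces in N, time in s.
With the tool pointing down it reaches from about 425 to 950 mm from the base axis. Payload 3.5 kg.
Tool frame: the origin (TCP) lies midway between the tips of the shut fingers; the grasp point (between the pads) lies 19 mm behind it; z points along the fingers, x is the direction in which the jaws open and shut, and the axes are right-handed (so a half turn about z gives the same grasp; the last joint's range is limited). The gripper opens to 85 mm and grips with 20 to 120 N. Pads are 22 mm wide; open, the fingers measure 114 mm over their backs; the gripper's body (76 mm by 85 mm) begins 54 mm behind the grasp point. The pads swing forward as they close: fully open they stand 13 mm farther back than shut.
Start: joints at [1.162, 0.286, 1.577, -0, 1.279, -0.15], TCP at [172.71, 652.516, 231.325] pointing down, gripper open.
Joint ranges: [-2.77, 2.77], [-0.9, 2.22], [0.21, 2.48], [-1.53, 4.67], [0.24, 2.81], [-2.84, 2.84]. Speed limits (rad/s): [2.79, 2.79, 3.14, 3.14, 3.14, 3.14].

## Interface

Orientations are given as a rotation vector (axis times angle).
In Python, from rig import env, eyes gives the robot as it stands. The module is installed in compiled form; this text tells all that it offers.
- The arm moves only by the tool servo_tool, never from a script. Its argument "deltas" is a list of rows, each a list of 2 entries, a list of its own where there are three numbers: the shift along the world's x, y, z in mm, then the turn, a rotation vector about the world's x, y, z in degrees. In form: [[[dx, dy, dz], [ax, ay, az]], ...]. A call has 1 to 8 rows; each row shifts and turns the commanded pose from where the row before left it; what a row does not reach is not made up. A row lasts 1/10 s, in which the tool goes at most 50 mm and 8.59 degrees, less where a joint would pass 70% of its speed; a pose out of reach is approached as far as the arm can. A call with a gripper value outside its range is refused whole. "hand" is the opening in per cent of the stroke, from 0 (shut) to 100 (fully open), set as the call begins (left out, the last holds). The fingers move at their own pace and stop on an object; the grip force is fixed at half the most. Time passes only in rows, so rows that do not move let the fingers close. It gives the time, the measured TCP pose, the force and the opening at its end, in the units of the state.
- env.read_state(): the state, without advancing time (a new reading comes with each control period).
- eyes.capture(name): name is "side" or "top" or "wrist"; returns the picture (400x640x3 uint8, red, green, blue); there is no depth.
- eyes.calibration(name): a dict with "mtx" (3x3 intrinsics, pixels), "R" (3x3) and "t" (3): a world point X has camera coordinates R X + t; the wrist camera has in their place "tool_from_camera" (4x4, takes a point from camera to tool coordinates, whose origin is the TCP and whose axes are the tool frame's). Camera axes: x right, y down, z forward; pixel columns grow to the right and rows downward; lengths in mm; the calibration is good to about 2 mm. A picture is of the moment at which its call begins: read the wrist's pose just before it. calibration takes no time and is no camera call.
- env.hand_in(): hands the job in, once; it reports no verdict.
The state is a dict: "time_s": time; "joint_positions": joint angles; "joint_velocities": joint speeds; "joint_torque": joint torques, N m; "tool_pos": TCP position; "ee_rot": TCP orientation; "contact_force": force on the tool from outside, world axes, zero at the start; "torque": the same for the moment, N m; "gripper_width": finger opening in mm.
Only numpy, scipy, OpenCV 4.12 (cv2) and the standard library are available. Lean on these libraries where they do the work, as an engineer would, in place of code of your own. Each camera call takes 0.05 s, during which the arm holds its last target. There are 200 camera calls.

## Working session

There is one attempt and no reset: what is moved stays moved. The work goes in short steps, Python scripts to look and compute and a tool call to move; the robot and the scene stay as the last step left them, time stands still between calls to the robot, and variables do not carry over. Pictures are saved under pics/ and viewed, about 8 in all and at most 12, crops included, and the job is handed in when it is done.

Besides the shell and the picture viewer there is one more tool, called after "Request:" as name([rows], argument=value, ...), one row to a line, values as JSON. servo_tool: Moves the arm, as the interface text tells. Its arguments: {"type":"object","properties":{"deltas":{"type":"array","items":{"type":"array"}},"hand":{"type":"number"}},"required":["deltas"]}

```bash
mkdir -p pics; python3 - <<'E'
from rig import env, eyes
import cv2, numpy as np
s=env.read_state(); print({k:np.round(v,3).tolist() for k,v in s.items()})
for n in ("side","top"):
    im=eyes.capture(n); cv2.imwrite(f"pics/{n}0.png",im[:,:,::-1]); c=eyes.calibration(n)
    print(n,{k:np.round(v,4).tolist() for k,v in c.items()})
print(eyes.calibration("wrist"))
E
```

```text
{'time_s': 0.0, 'joint_positions': [1.162, 0.287, 1.578, -0.0, 1.279, -0.15], 'joint_velocities': [-0.001, 0.0, -0.001, -0.0, 0.001, 0.002], 'joint_torque': [0.001, -40.598, -29.262, -0.0, 0.006, 0.0], 'tool_pos': [172.448, 651.916, 229.915], 'ee_rot': [2.489, 1.915, -0.003], 'contact_force': [0.171, 0.088, -0.062], 'torque': [0.022, 0.008, 0.015], 'gripper_width': 85.379}
side {'mtx': [[364.3799, 0.0, 326.0694], [0.0, 364.3799, 195.8611], [0.0, 0.0, 1.0]], 'R': [[0.7968, -0.604, 0.0179], [-0.2869, -0.4042, -0.8685], [0.5318, 0.6869, -0.4954]], 't': [-415.1515, 275.4672, 759.2553]}
top {'mtx': [[455.1964, 0.0, 317.8262], [0.0, 455.1964, 197.5683], [0.0, 0.0, 1.0]], 'R': [[-0.0028, -1.0, -0.0059], [-0.9948, 0.0034, -0.1022], [0.1022, 0.0056, -0.9947]], 't': [58.5684, 564.0095, 1209.4377]}
{'mtx': array([[338.65395008,   0.        , 315.64585997],
       [  0.        , 338.65395008, 194.56373885],
       [  0.        ,   0.        ,   1.        ]]), 'tool_from_camera': array([[ 9.99999460e-01, -7.08371517e-04,  7.60989530e-04,
         3.31877269e-01],
       [ 4.31367620e-04,  9.48680943e-01,  3.16234537e-01,
        -8.21004609e+01],
       [-9.45947803e-04, -3.16234038e-01,  9.48680736e-01,
        -1.43893445e+02],
       [ 0.00000000e+00,  0.00000000e+00,  0.00000000e+00,
         1.00000000e+00]])}
```

View pics/side0.png

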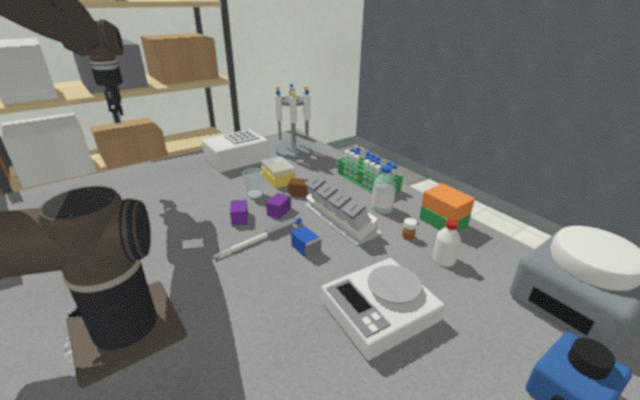

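View pics/top0.png

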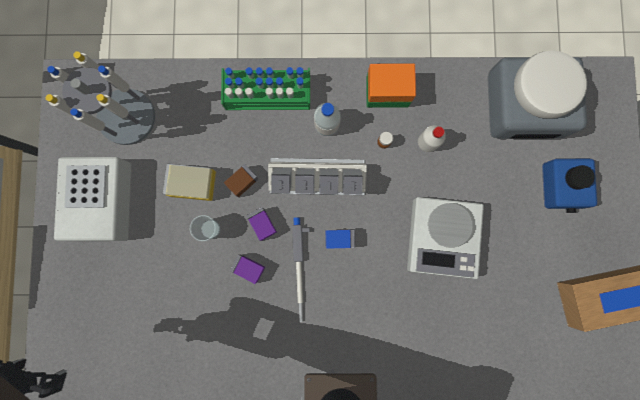

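```bash
cat > h.py <<'E'
from rig import env, eyes
import cv2, numpy as np
from scipy.spatial.transform import Rotation as Ro
def cam(n, pose=None):
    """returns K, R, t with Xc=R X+t"""
    c=eyes.calibration(n)
    if n!="wrist": return c["mtx"],np.array(c["R"]),np.array(c["t"])
    T=c["tool_from_camera"]; p,rv=map(np.array,pose); Rw=Ro.from_rotvec(rv).as_matrix()
    Rc=Rw@T[:3,:3]; o=Rw@T[:3,3]+p
    return c["mtx"],Rc.T,-Rc.T@o
def ray(c,uv):
    K,R,t=c; d=R.T@np.linalg.solve(K,[*uv,1.]); return -R.T@t, d/np.linalg.norm(d)
def atz(c,uv,z):
    o,d=ray(c,uv); return o+d*(z-o[2])/d[2]
def tri(obs):
    A=np.zeros((3,3));b=np.zeros(3)
    rs=[ray(c,uv) for c,uv in obs]
    for o,d in rs:
        P=np.eye(3)-np.outer(d,d);A+=P;b+=P@o
    x=np.linalg.solve(A,b)
    return x,[np.linalg.norm((np.eye(3)-np.outer(d,d))@(x-o)) for o,d in rs]
def proj(c,X):
    K,R,t=c; q=K@(R@np.array(X)+t); return q[:2]/q[2]
def shot(n,name):
    s=env.read_state(); im=eyes.capture(n); cv2.imwrite(f"pics/{name}.png",im[:,:,::-1])
    np.savez(f"pics/{name}.npz",p=s["tool_pos"],r=s["ee_rot"]); return im
def wc(name):
    d=np.load(f"pics/{name}.npz"); return cam("wrist",(d["p"],d["r"]))
E
python3 - <<'E'
from h import *
c=cam("top")
for n,uv,z in [("rackL",(269,190),10),("rackR",(365,190),10),("rackBL",(272,160),50),("rackBR",(365,161),50),("a",(281,183),95),("b",(304,183),95),("c",(328,183),95),("d",(352,183),95),("pan",(451,225),76),("bott",(327,110),150),("jar",(387,139),55),("wash",(438,131),120),("beak",(204,228),85),("pip",(298,222),26)]:
    print(n,np.round(atz(c,uv,z)))
E
```

```text
rackL [588. 192.  10.]
rackR [587. -74.  10.]
rackBL [664. 180.  50.]
rackBR [661. -71.  50.]
a [596. 152.  95.]
b [595.  92.  95.]
c [595.  30.  95.]
d [595. -32.  95.]
pan [ 487. -289.   76.]
bott [772.  33. 150.]
jar [ 720. -130.   55.]
wash [ 725. -251.  120.]
beak [480. 351.  85.]
pip [498. 111.  26.]
```

Request:
servo_tool([
  [[28,-34,5],[0,0,-5]],
  [[28,-34,5],[0,0,-5]],
  [[28,-34,5],[0,0,-5]],
  [[28,-34,5],[0,0,-5]],
  [[28,-34,5],[0,0,-5]],
  [[28,-34,5],[0,0,-5]],
  [[28,-34,5],[0,0,-5]],
  [[28,-34,5],[0,0,-5]],
], hand=100)

```text
time_s: 0.9
tool_pos: [397.3, 378.8, 271.0]
ee_rot: [2.996, 0.944, -0.001]
contact_force: [0.6, 0.7, -0.3]
gripper_width: 85.4
```

Request:
servo_tool([
  [[28,-34,2],[0,0,-5]],
  [[28,-34,2],[0,0,-5]],
  [[28,-34,2],[0,0,-5]],
  [[28,-34,2],[0,0,-5]],
  [[28,-34,2],[0,0,-5]],
  [[28,-34,2],[0,0,-5]],
  [[28,-34,2],[0,0,-5.1]],
  [[28,-34,2],[0,0,0]],
])

```text
time_s: 1.7
tool_pos: [621.3, 106.9, 286.8]
ee_rot: [-3.141, 0.001, 0.002]
contact_force: [-0.1, 1.1, 0.0]
gripper_width: 85.5
```

Request:
servo_tool([
  [[0,0,0],[0,0,0]],
  [[0,0,0],[0,0,0]],
])

```text
time_s: 1.9
tool_pos: [620.7, 107.7, 286.3]
ee_rot: [-3.141, 0.001, 0.003]
contact_force: [0.3, 0.3, 1.0]
gripper_width: 85.7
```

```bash
python3 - <<'E'
from h import *
s=env.read_state(); print(s["time_s"],s["tool_pos"],s["ee_rot"],np.abs(s["joint_velocities"]).max())
shot("wrist","w1")
c=wc("w1")
for y in (-33,29,91,153): print(proj(c,[630,y,50]))
E
```

```text
1.9 [620.70351588 107.67187019 286.32068214] [-3.14120195e+00  1.00777970e-03  3.10069431e-03] 0.036302051950086414
[323.88917206 266.40793134]
[324.22540116 221.36587519]
[324.59510505 171.83945418]
[325.00354475 117.12389303]
```

View pics/w1.png

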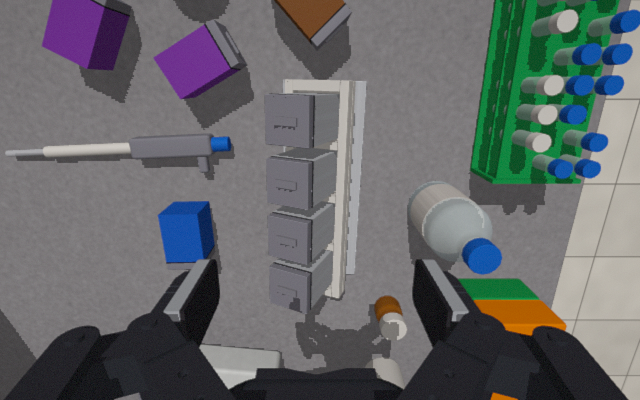

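Request:
servo_tool([
  [[0,-35,0],[0,0,0]],
  [[0,-35,0],[0,0,0]],
  [[0,-30,0],[0,0,0]],
  [[0,0,0],[0,0,0]],
  [[0,0,0],[0,0,0]],
  [[0,0,0],[0,0,0]],
])

```text
time_s: 2.55
tool_pos: [620.3, 10.2, 287.3]
ee_rot: [-3.141, -0.005, 0.0]
contact_force: [-1.2, 0.4, -0.3]
gripper_width: 85.5
```

```bash
python3 - <<'E'
from h import *
s=env.read_state(); print(s["time_s"],s["tool_pos"],s["ee_rot"],np.abs(s["joint_velocities"]).max())
shot("wrist","w2")
E
```

```text
2.55 [620.30467703  10.23771446 287.34484389] [-3.14103737e+00 -4.95603765e-03  2.02924365e-04] 0.005157855789765185
```

View pics/w2.png

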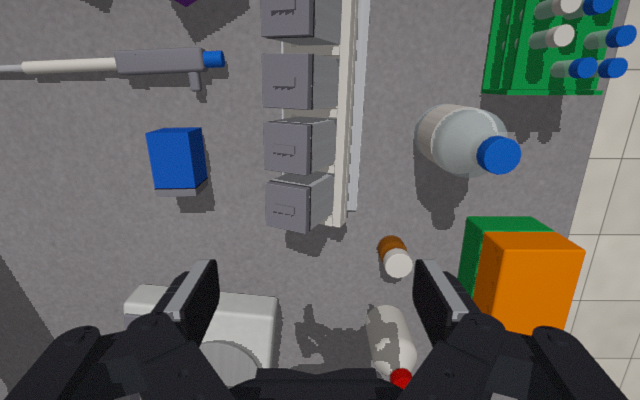

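```bash
python3 - <<'E'
import cv2, numpy as np
a=cv2.imread("pics/w1.png")[80:320,255:375]; b=cv2.imread("pics/w2.png")[0:240,255:375]
f=lambda i,y0:(lambda r:[cv2.putText(r,str(y0+k),(0,int(k*2.5)+4),0,.35,(0,255,255),1) for k in range(0,240,20)] and [cv2.putText(r,str(255+k),(int(k*2.5)-10,10),0,.3,(0,255,0),1) for k in range(20,120,20)] and [cv2.line(r,(int(k*2.5),12),(int(k*2.5),16),(0,255,0),1) for k in range(5,120,5)] and r)(cv2.resize(i,None,fx=2.5,fy=2.5,interpolation=cv2.INTER_CUBIC))
cv2.imwrite("pics/crop1.png",np.hstack([f(a,80),f(b,0)]))
E
```

```text
(no output)
```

View pics/crop1.png

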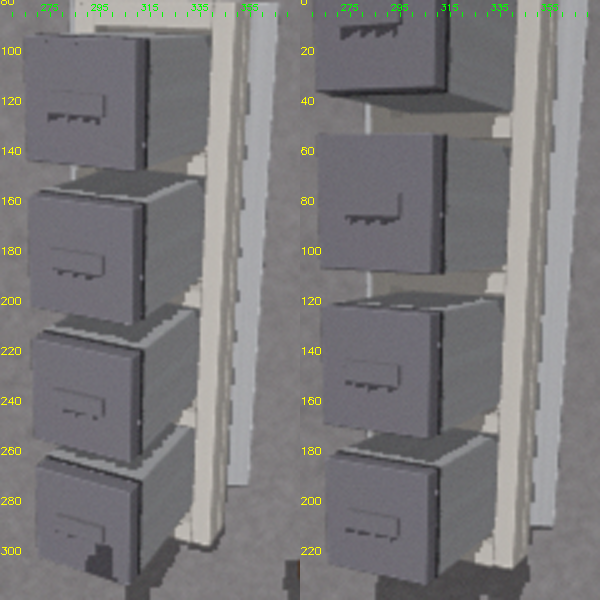

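```bash
cat > fit.py <<'E'
from h import *
from scipy.optimize import least_squares
W1=[[(24,34),(25,161),(137,40),(136,168)],[(28,190),(32,307),(136,205),(132,323)],[(34,331),(36,443),(134,350),(132,460)],[(39,456),(36,556),(133,477),(128,584)]]
W2=[[None,(16,91),None,(138,93)],[(21,134),(20,267),(135,134),(134,272)],[(29,303),(28,423),(132,309),(131,436)],[(34,451),(30,570),(132,463),(129,583)]]
obs=[]
for nm,W,v0 in (("w1",W1,80),("w2",W2,0)):
    c=wc(nm)
    for k in range(4):
        for j,p in enumerate(W[k]):
            if p: obs.append((c,k,j,np.array([255+(p[0]+.5)/2.5-.5, v0+(p[1]+.5)/2.5-.5]),nm))
s,co=np.sin(np.radians(25)),np.cos(np.radians(25))
ax=np.array([-s,0,co]); ox=np.array([co,0,s]); oy=np.array([0,1.,0])
def corner(q,y,j): # q: rack x,y,z,yaw ; y pocket offset
    X=np.array([0,y,35])+76*ax+(24 if j>=2 else -24)*ox+(24 if j%2==0 else -24)*oy
    return Ro.from_euler('z',q[3]).apply(X)+q[:3]
Y=[93,31,-31,-93]
res=lambda q,ks=range(4):np.concatenate([proj(c,corner(q,Y[k],j))-uv for c,k,j,uv,_ in obs if k in ks])
r=least_squares(res,[627,60,0,0]); q=r.x; print("rack",q.round(3),"rms px",np.sqrt(np.mean(r.fun**2)))
print(r.fun.reshape(-1,2).round(1).tolist())
for k in range(4):
    rk=least_squares(res,q,args=([k],)).x; m=lambda h:(Ro.from_euler('z',rk[3]).apply(np.array([0,Y[k],35])+h*ax)+rk[:3]).round(1)
    print("can",k,rk.round(2),"lid centre",m(76))
np.save("rack.npy",q)
E
python3 fit.py
```

```text
rack [ 6.22612e+02  6.14650e+01 -3.23500e+00 -1.60000e-02] rms px 1.3407984768899603
[[0.3, 0.0], [1.4, -1.0], [-0.1, -0.9], [-0.2, 0.5], [0.6, 1.1], [0.4, -1.3], [-0.3, 0.2], [0.9, -0.4], [-0.0, 1.3], [0.4, -3.6], [-0.1, 1.7], [0.4, -0.7], [-0.5, 2.2], [1.9, -1.8], [-0.1, 4.0], [1.5, -1.4], [0.7, 0.9], [-1.2, -1.9], [-0.9, 0.1], [1.0, 0.1], [-0.2, -0.7], [-0.4, 0.5], [-2.1, 0.2], [-0.4, -0.5], [0.2, 1.1], [0.0, 0.1], [-2.4, 1.3], [0.4, -4.0], [-0.5, 3.0], [0.2, -0.7]]
can 0 [ 6.2182e+02  6.0860e+01 -2.0900e+00 -3.0000e-02] lid centre [592.1 154.6 101.8]
can 1 [ 6.2228e+02  6.1240e+01 -2.4800e+00 -2.0000e-02] lid centre [590.9  93.  101.4]
can 2 [ 6.229e+02  6.249e+01 -5.400e-01 -1.000e-02] lid centre [590.4  31.8 103.3]
can 3 [ 6.231e+02  6.299e+01 -9.100e-01 -2.000e-02] lid centre [589.2 -29.4 103. ]
```

```bash
python3 - <<'E'
from h import *
rv=Ro.from_matrix(np.diag([1.,-1,-1])).as_rotvec()
np.savez("pics/w1.npz",p=[620.71,108.5,287.3],r=rv); np.savez("pics/w2.npz",p=[620.71,8.5,287.3],r=rv)
E
python3 fit.py | grep -v '\[\['
python3 - <<'E'
from h import *
q=np.load("rack.npy"); 
c=wc("w1"); c2=wc("w2")
s,co=np.sin(np.radians(25)),np.cos(np.radians(25)); ax=np.array([-s,0,co]); ox=np.array([co,0,s])
im=[]
for n,c,v0 in(("w1",wc("w1"),80),("w2",wc("w2"),0)):
    r=cv2.resize(cv2.imread(f"pics/{n}.png")[v0:v0+240,255:375],None,fx=2.5,fy=2.5,interpolation=cv2.INTER_CUBIC)
    for y in(93,31,-31,-93):
        for h,col in((76,(0,255,255)),(14,(0,255,0))):
            P=[proj(c,Ro.from_euler('z',q[3]).apply(np.array([0,y,35])+h*ax+24*a*ox+24*b*np.array([0,1,0]))+q[:3]) for a,b in((-1,-1),(-1,1),(1,1),(1,-1))]
            cv2.polylines(r,[np.int32([((p-[255,v0]+.5)*2.5-.5).round() for p in P])],True,col,1)
    im.append(r)
cv2.imwrite("pics/ov1.png",np.hstack(im))
print(np.mean([env.read_state()["tool_pos"] for _ in range(5)],0))
ang=-np.radians(25)
for k,y in enumerate((93,31,-31,-93)):
    f=lambda h:(Ro.from_euler('z',q[3]).apply(np.array([0,y,35])+h*ax)+q[:3]).round(1)
    print(k,"pre(126)",f(126),"grasp(26)",f(26))
E
```

```text
rack [ 6.22906e+02  6.03150e+01 -5.09200e+00 -1.70000e-02] rms px 1.5402018311896546
can 0 [ 6.220e+02  6.054e+01 -9.010e+00 -2.000e-02] lid centre [592.  154.2  94.9]
can 1 [ 6.2232e+02  5.9760e+01 -7.7100e+00 -3.0000e-02] lid centre [591.   91.6  96.2]
can 2 [ 6.2302e+02  6.0110e+01 -5.1700e+00 -1.0000e-02] lid centre [590.5  29.5  98.7]
can 3 [ 6.2334e+02  5.9900e+01 -5.0500e+00 -2.0000e-02] lid centre [589.2 -32.4  98.8]
[620.42075353  10.22800904 287.38014588]
0 pre(126) [571.2 154.2 144.1] grasp(26) [613.5 153.5  53.5]
1 pre(126) [570.2  92.2 144.1] grasp(26) [612.4  91.5  53.5]
2 pre(126) [569.1  30.2 144.1] grasp(26) [611.4  29.5  53.5]
3 pre(126) [568.1 -31.8 144.1] grasp(26) [610.3 -32.5  53.5]
```

View pics/ov1.png

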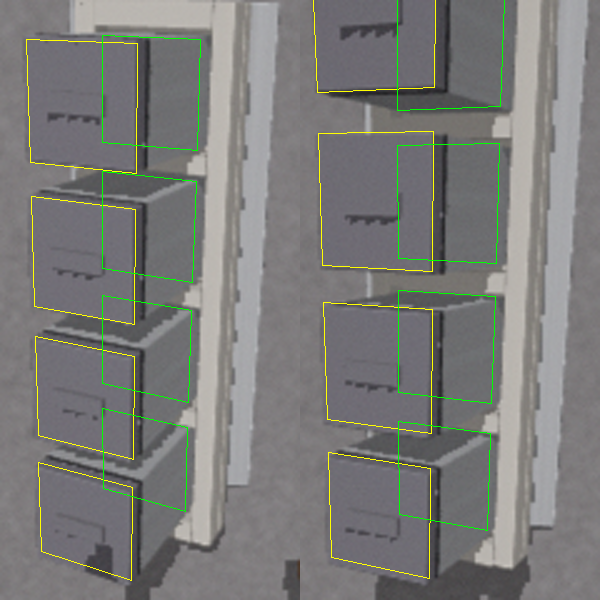

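Request:
servo_tool([
  [[-9,-7,-23],[0,-5,0]],
  [[-9,-7,-23],[0,-5,0]],
  [[-9,-7,-23],[0,-5,0]],
  [[-9,-7,-23],[0,-5,0]],
  [[-9,-7,-23],[0,-5,0]],
  [[-8,-7,-24],[0,0,-0.9]],
  [[0,0,0],[0,0,0]],
  [[0,0,0],[0,0,0]],
])

```text
time_s: 3.4
tool_pos: [568.3, -32.8, 149.0]
ee_rot: [3.064, -0.021, 0.68]
contact_force: [-0.1, -0.2, -0.3]
gripper_width: 85.4
```

```bash
cat > st.py <<'E'
from h import *
S=[env.read_state() for _ in range(3)]; s=S[-1]
M=Ro.from_rotvec(s["ee_rot"]).as_matrix()
print("t",s["time_s"],"pos",s["tool_pos"].round(1) if hasattr(s["tool_pos"],"round") else s["tool_pos"],"x",M[:,0].round(3),"z",M[:,2].round(3),"F",np.round(s["contact_force"],2),"T",np.round(s["torque"],3),"w",round(float(s["gripper_width"]),1),"tau",np.round(s["joint_torque"],2),"q",np.round(s["joint_positions"],3))
E
python3 st.py
```

```text
t 3.4 pos [568.3 -32.8 149. ] x [ 0.906 -0.012  0.423] z [ 0.423 -0.006 -0.906] F [-0.12 -0.18 -0.35] T [ 0.032  0.2   -0.015] w 85.4 tau [ -0.07 -23.32 -25.23   0.2   -0.76  -0.  ] q [-0.287 -0.069  2.171  0.195  0.627 -0.408]
```

Request:
servo_tool([
  [[7,0.3,-15],[0,0,0]],
  [[7,0.3,-15],[0,0,0]],
  [[7,0.3,-15],[0,0,0]],
  [[7,0.3,-15],[0,0,0]],
  [[7,0.3,-15],[0,0,0]],
  [[7,0,-15],[0,0,0]],
  [[0,0,0],[0,0,0]],
  [[0,0,0],[0,0,0]],
])

```text
time_s: 4.2
tool_pos: [611.4, -31.7, 60.0]
ee_rot: [3.062, -0.02, 0.683]
contact_force: [-0.8, 0.4, 0.3]
gripper_width: 85.7
```

Request:
servo_tool([
  [[0,0,0],[0,0,0]],
  [[0,0,0],[0,0,0]],
  [[0,0,0],[0,0,0]],
  [[0,0,0],[0,0,0]],
  [[0,0,0],[0,0,0]],
  [[0,0,0],[0,0,0]],
], hand=0)

```text
time_s: 4.8
tool_pos: [609.9, -32.0, 59.5]
ee_rot: [3.063, -0.022, 0.68]
contact_force: [-4.9, 0.3, 5.6]
gripper_width: 47.4
```

```bash
python3 st.py
```

```text
t 4.8 pos [609.9 -32.   59.5] x [ 0.906 -0.013  0.423] z [ 0.423 -0.007 -0.906] F [-4.88  0.27  5.56] T [0.065 0.568 0.037] w 47.4 tau [-2.200e-01 -2.753e+01 -2.307e+01  2.300e-01 -1.290e+00  2.000e-02] q [-0.261  0.174  2.113  0.244  0.441 -0.446]
```

Request:
servo_tool([
  [[-4.2,0,9],[0,0,0]],
  [[-4.2,0,9],[0,0,0]],
  [[-4.2,0,9],[0,0,0]],
  [[0,0,0],[0,0,0]],
  [[0,0,0],[0,0,0]],
  [[0,0,0],[0,0,0]],
  [[0,0,0],[0,0,0]],
  [[0,0,0],[0,0,0]],
])

```text
time_s: 5.6
tool_pos: [596.9, -31.9, 84.8]
ee_rot: [3.064, -0.022, 0.678]
contact_force: [0.2, -0.7, -4.9]
gripper_width: 47.3
```

```bash
python3 st.py
```

```text
t 5.6 pos [596.9 -31.9  84.8] x [ 0.907 -0.013  0.422] z [ 0.422 -0.006 -0.907] F [ 0.25 -0.68 -4.86] T [-0.01   0.52  -0.042] w 47.3 tau [  0.   -31.66 -27.31   0.29  -1.33  -0.  ] q [-0.268  0.102  2.136  0.225  0.492 -0.43 ]
```

Request:
servo_tool([
  [[0,0,0],[0,0,0]],
  [[0,0,0],[0,0,0]],
])

```text
time_s: 5.8
tool_pos: [597.1, -31.9, 85.1]
ee_rot: [3.064, -0.022, 0.679]
contact_force: [-0.1, 0.1, -6.2]
gripper_width: 47.1
```

Request:
servo_tool([
  [[0,0,0],[0,0,0]],
])

```text
time_s: 5.9
tool_pos: [597.1, -32.0, 85.2]
ee_rot: [3.064, -0.022, 0.679]
contact_force: [0.8, 0.2, -5.4]
gripper_width: 47.1
```

Request:
servo_tool([
  [[-8,0,18],[0,0,0]],
  [[-8,0,18],[0,0,0]],
  [[-8,0,18],[0,0,0]],
  [[3,-14,20],[0,0,0]],
  [[6,-24,25],[0,5,0]],
  [[6,-24,25],[0,5,0]],
  [[6,-24,25],[0,5,0]],
  [[6,-24,25],[0,5,0]],
])

```text
time_s: 6.7
tool_pos: [600.5, -143.0, 260.9]
ee_rot: [3.132, -0.021, 0.135]
contact_force: [1.2, 0.2, -5.0]
gripper_width: 47.5
```

Request:
servo_tool([
  [[8,-24,25],[0,5,0]],
  [[6,-24,16],[0,0,0.9]],
  [[6,-20,0],[0,0,0]],
  [[0,0,0],[0,0,0]],
  [[0,0,0],[0,0,0]],
  [[0,0,0],[0,0,0]],
  [[0,0,0],[0,0,0]],
])

```text
time_s: 7.4
tool_pos: [619.9, -209.0, 299.8]
ee_rot: [3.136, 0.006, -0.001]
contact_force: [-0.4, 0.1, -5.0]
gripper_width: 47.5
```

```bash
python3 st.py; python3 -c "
from h import *
shot('wrist','w3')"
```

```text
t 7.4 pos [ 619.9 -209.   299.8] x [ 1.     0.004 -0.   ] z [-0.    -0.006 -1.   ] F [-0.43  0.15 -4.97] T [0.043 0.042 0.034] w 47.5 tau [-2.000e-01 -4.127e+01 -3.311e+01 -3.000e-02 -2.000e-02  0.000e+00] q [-0.478  0.198  1.558 -0.006  1.383 -0.481]
```

Request:
servo_tool([
  [[0,-20,0],[0,0,0]],
  [[0,-20,0],[0,0,0]],
  [[0,-20,0],[0,0,0]],
  [[0,0,0],[0,0,0]],
  [[0,0,0],[0,0,0]],
  [[0,0,0],[0,0,0]],
])

```text
time_s: 8.05
tool_pos: [620.0, -270.3, 300.1]
ee_rot: [3.136, 0.003, -0.0]
contact_force: [-0.4, 0.3, -5.0]
gripper_width: 47.7
```

```bash
python3 st.py; python3 - <<'E'
from h import *
a=shot('wrist','w4'); b=cv2.imread("pics/w3.png")
for n in("w3","w4"): print(n,proj(wc(n),[487,-289,76]))
r=lambda i:cv2.resize(i[100:400,60:460],None,fx=1,fy=1)
x=np.vstack([r(b),r(a[:,:,::-1])]); cv2.imwrite("pics/pan1.png",x)
E
```

```text
t 8.05 pos [ 620.  -270.3  300.1] x [ 1.     0.002 -0.   ] z [-0.    -0.006 -1.   ] F [-0.42  0.31 -4.97] T [ 0.042 -0.013  0.024] w 47.7 tau [-4.100e-01 -4.337e+01 -3.325e+01 -4.000e-02 -2.000e-02 -0.000e+00] q [-0.559  0.247  1.5   -0.005  1.392 -0.56 ]
w3 [203.39532888 224.8970327 ]
w4 [197.76343018 174.91828658]
```

View pics/pan1.png

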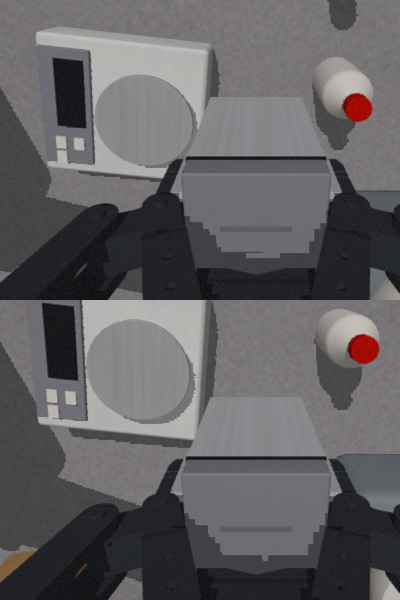

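```bash
python3 - <<'E'
from h import *
c3,c4=wc("w3"),wc("w4")
X,e=tri([(c3,(204,220)),(c4,(198,170))]); print(X,e)
for c,uv in((c3,(204,220)),(c4,(198,170)),(cam("top"),(451,225)),(cam("side"),(397,285))): print(atz(c,uv,76))
P=np.array([488,-283.5,76])
th=np.linspace(0,2*np.pi,73); im=[]
for n,c,(x0,y0) in(("w3",c3,(145,165)),("w4",c4,(135,110))):
    r=cv2.resize(cv2.imread(f"pics/{n}.png")[y0:y0+115,x0:x0+115],None,fx=3.4,fy=3.4,interpolation=cv2.INTER_CUBIC)
    Q=np.int32([((proj(c,P+58*np.array([np.cos(t),np.sin(t),0]))-[x0,y0]+.5)*3.4-.5).round() for t in th])
    cv2.polylines(r,[Q],False,(0,255,255),1); im.append(r)
cv2.imwrite("pics/pan2.png",np.hstack(im))
E
```

```text
[ 487.00932096 -284.09718107   72.87383046] [np.float64(0.2218115850599783), np.float64(0.22181158505988724)]
[ 488.35555264 -282.73257757   76.        ]
[ 487.88951029 -283.30521436   76.        ]
[ 486.58619779 -289.04475925   76.        ]
[ 484.81045807 -295.72415828   76.        ]
```

View pics/pan2.png

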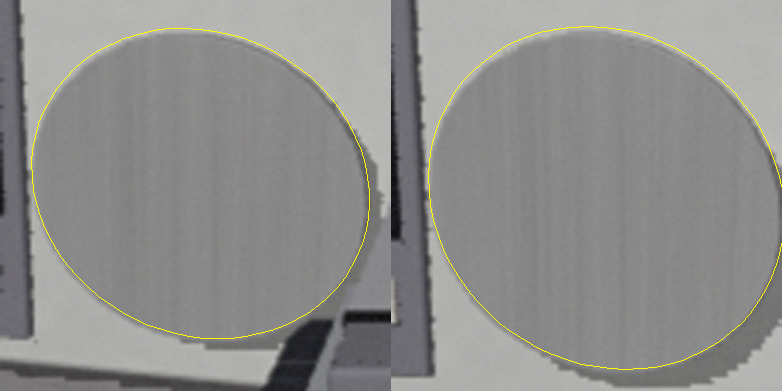

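Request:
servo_tool([
  [[-26,-3,-20],[0.35,0,0]],
  [[-26,-3,-25],[0,0,0]],
  [[-26,-3,-25],[0,0,0]],
  [[-26,-3,-30],[0,0,0]],
  [[-20,-3,-30],[0,0,0]],
  [[-8,0,-30],[0,0,0]],
  [[0,0,-10],[0,0,0]],
  [[0,0,0],[0,0,0]],
])

```text
time_s: 8.9
tool_pos: [487.6, -284.0, 129.0]
ee_rot: [-3.14, -0.005, 0.003]
contact_force: [1.3, -0.9, -6.0]
gripper_width: 47.6
```

Request:
servo_tool([
  [[0,0,-10],[0,0,0]],
  [[0,0,-7],[0,0,0]],
  [[0,0,0],[0,0,0]],
  [[0,0,0],[0,0,0]],
  [[0,0,0],[0,0,0]],
])

```text
time_s: 9.4
tool_pos: [488.6, -285.2, 114.0]
ee_rot: [3.14, 0.005, 0.002]
contact_force: [0.7, -0.3, -4.7]
gripper_width: 47.0
```

```bash
python3 st.py; python3 - <<'E'
from h import *
a=shot('top','t1'); b=shot('side','s1')
x=np.hstack([cv2.resize(a[190:285,400:500,::-1],(400,380),interpolation=cv2.INTER_CUBIC),cv2.resize(b[240:335,345:445,::-1],(400,380),interpolation=cv2.INTER_CUBIC)]); cv2.imwrite("pics/pl1.png",x)
E
```

```text
t 9.4 pos [ 488.6 -285.2  114. ] x [1.    0.003 0.001] z [ 0.001 -0.001 -1.   ] F [ 0.67 -0.32 -4.65] T [0.04  0.008 0.006] w 47.0 tau [ 3.000e-02 -3.555e+01 -2.826e+01 -0.000e+00  0.000e+00  0.000e+00] q [-0.708  0.174  1.939 -0.     1.026 -0.71 ]
```

View pics/pl1.png

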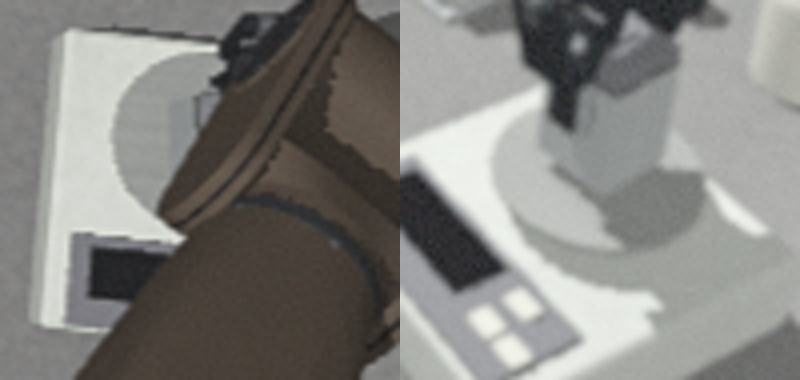

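```bash
python3 - <<'E'
from h import *
c=cam("side"); th=np.linspace(0,2*np.pi,73); im=[]
x0,y0=345,230
D=lambda X:((proj(c,X)-[x0,y0]+.5)*4-.5).round()
circ=lambda y:np.int32([D([488+58*np.cos(t),y+58*np.sin(t),76]) for t in th])
for n in("side0","s1"):
    r=cv2.resize(cv2.imread(f"pics/{n}.png")[y0:y0+100,x0:x0+100],None,fx=4,fy=4,interpolation=cv2.INTER_CUBIC)
    if n=="side0":
        cv2.polylines(r,[circ(-283.5)],False,(0,255,255),1); cv2.polylines(r,[circ(-289)],False,(0,0,255),1)
    else:
        for z in(87,163,153):
            cv2.polylines(r,[np.int32([D([488.6+24*a,-285.2+24*b,z]) for a,b in((-1,-1),(-1,1),(1,1),(1,-1))])],True,(0,255,255),1)
    im.append(r)
cv2.imwrite("pics/pl2.png",np.hstack(im))
E
```

```text
(no output)
```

View pics/pl2.png

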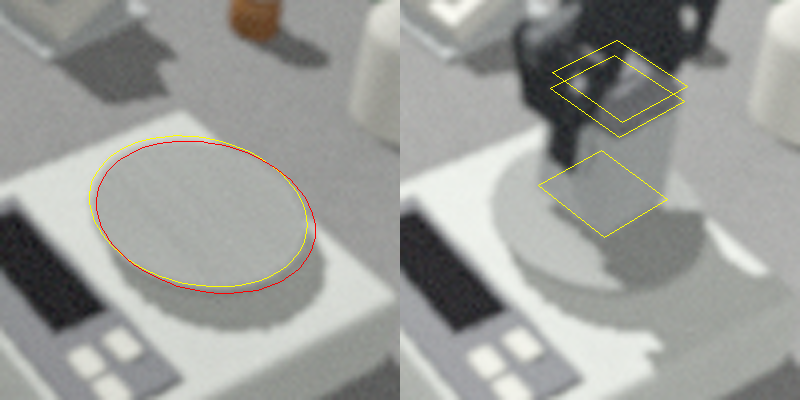

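Request:
servo_tool([
  [[0,-2,-1],[0,0,0]],
  [[0,0,-2],[0,0,0]],
  [[0,0,-2],[0,0,0]],
  [[0,0,-1],[0,0,0]],
  [[0,0,-1],[0,0,0]],
  [[0,0,0],[0,0,0]],
  [[0,0,0],[0,0,0]],
  [[0,0,0],[0,0,0]],
])

```text
time_s: 10.3
tool_pos: [488.2, -287.0, 106.4]
ee_rot: [3.141, 0.004, 0.0]
contact_force: [0.1, -1.1, -6.1]
gripper_width: 47.2
```

Request:
servo_tool([
  [[0,0,-0.5],[0,0,0]],
  [[0,0,-0.5],[0,0,0]],
  [[0,0,-0.5],[0,0,0]],
  [[0,0,-0.5],[0,0,0]],
  [[0,0,0],[0,0,0]],
  [[0,0,0],[0,0,0]],
])

```text
time_s: 10.9
tool_pos: [488.1, -287.0, 104.3]
ee_rot: [3.141, 0.004, -0.0]
contact_force: [-0.0, 0.5, -4.6]
gripper_width: 47.3
```

Request:
servo_tool([
  [[0,0,-0.5],[0,0,0]],
  [[0,0,-0.5],[0,0,0]],
  [[0,0,-0.5],[0,0,0]],
  [[0,0,-0.5],[0,0,0]],
  [[0,0,0],[0,0,0]],
  [[0,0,0],[0,0,0]],
])

```text
time_s: 11.5
tool_pos: [488.1, -287.0, 102.4]
ee_rot: [3.141, 0.004, -0.0]
contact_force: [-0.8, -0.0, -4.4]
gripper_width: 47.5
```

Request:
servo_tool([
  [[0,0,-0.5],[0,0,0]],
  [[0,0,-0.5],[0,0,0]],
  [[0,0,-0.5],[0,0,0]],
  [[0,0,-0.5],[0,0,0]],
  [[0,0,0],[0,0,0]],
  [[0,0,0],[0,0,0]],
])

```text
time_s: 12.1
tool_pos: [488.1, -287.1, 100.5]
ee_rot: [3.141, 0.004, 0.0]
contact_force: [-0.5, 0.9, -2.8]
gripper_width: 47.6
```

Request:
servo_tool([
  [[0,0,-0.5],[0,0,0]],
  [[0,0,-0.5],[0,0,0]],
  [[0,0,0],[0,0,0]],
  [[0,0,0],[0,0,0]],
  [[0,0,0],[0,0,0]],
])

```text
time_s: 12.6
tool_pos: [488.2, -287.1, 99.5]
ee_rot: [3.141, 0.004, 0.0]
contact_force: [-2.1, 1.2, -1.9]
gripper_width: 47.4
```

Request:
servo_tool([
  [[0,0,-0.5],[0,0,0]],
  [[0,0,-0.5],[0,0,0]],
  [[0,0,-0.5],[0,0,0]],
  [[0,0,0],[0,0,0]],
  [[0,0,0],[0,0,0]],
  [[0,0,0],[0,0,0]],
])

```text
time_s: 13.2
tool_pos: [488.2, -287.1, 98.0]
ee_rot: [3.141, 0.004, 0.0]
contact_force: [-1.3, 0.0, 0.1]
gripper_width: 47.0
```

Request:
servo_tool([
  [[0,0,0],[0,0,0]],
  [[0,0,0],[0,0,0]],
])

```text
time_s: 13.4
tool_pos: [488.2, -287.1, 97.9]
ee_rot: [3.141, 0.004, 0.0]
contact_force: [-1.8, 0.6, -0.0]
gripper_width: 47.7
```

Request:
servo_tool([
  [[0,0,0],[0,0,0]],
  [[0,0,0],[0,0,0]],
  [[0,0,0],[0,0,0]],
], hand=61)

```text
time_s: 13.7
tool_pos: [488.5, -287.3, 98.2]
ee_rot: [3.14, 0.004, 0.002]
contact_force: [-0.7, 0.1, -0.4]
gripper_width: 51.7
```

Request:
servo_tool([
  [[0,0,0],[0,0,0]],
  [[0,0,0],[0,0,0]],
  [[0,0,0],[0,0,0]],
  [[0,0,0],[0,0,0]],
  [[0,0,0],[0,0,0]],
], hand=100)

```text
time_s: 14.2
tool_pos: [488.1, -287.0, 97.8]
ee_rot: [3.141, 0.004, 0.0]
contact_force: [0.2, -0.3, 1.4]
gripper_width: 85.6
```

```bash
python3 st.py
```

```text
t 14.2 pos [ 488.1 -287.    97.8] x [1.    0.003 0.   ] z [ 0.    -0.001 -1.   ] F [ 0.19 -0.29  1.37] T [-0.03   0.023 -0.014] w 85.6 tau [  0.   -33.26 -25.39  -0.    -0.     0.  ] q [-0.71   0.198  1.946 -0.     0.998 -0.713]
```

Request:
servo_tool([
  [[0,0,10],[0,0,0]],
  [[0,0,20],[0,0,0]],
  [[0,0,30],[0,0,0]],
  [[0,0,35],[0,0,0]],
  [[0,0,35],[0,0,0]],
  [[5,8,30],[0,0,0]],
  [[20,15,30],[0,0,0]],
  [[25,15,10],[0,0,0]],
])

```text
time_s: 15.0
tool_pos: [539.4, -249.7, 303.8]
ee_rot: [3.136, 0.002, 0.011]
contact_force: [-0.3, -0.3, 0.3]
gripper_width: 85.6
```

Request:
servo_tool([
  [[25,15,0],[0,0,0]],
  [[25,15,0],[0,0,0]],
  [[25,12,0],[0,0,0]],
  [[10,0,0],[0,0,0]],
  [[0,0,0],[0,0,0]],
  [[0,0,0],[0,0,0]],
  [[0,0,0],[0,0,0]],
])

```text
time_s: 15.7
tool_pos: [622.3, -207.7, 298.0]
ee_rot: [3.141, 0.003, -0.0]
contact_force: [0.4, -0.2, -0.2]
gripper_width: 85.1
```

```bash
python3 st.py; python3 - <<'E'
from h import *
a=shot('wrist','w5')[:,:,::-1]; b=shot('side','s2')[:,:,::-1]; c=wc("w5")
x0,y0=110,120
r=cv2.resize(a[y0:y0+160,x0:x0+160],None,fx=2.5,fy=2.5,interpolation=cv2.INTER_CUBIC)
D=lambda X:((proj(c,X)-[x0,y0]+.5)*2.5-.5).round()
th=np.linspace(0,2*np.pi,73); P=np.array([488,-283.5,71])
cv2.polylines(r,[np.int32([D(P+58*np.array([np.cos(t),np.sin(t),0])) for t in th])],False,(0,255,255),1)
for z in (71,147): cv2.polylines(r,[np.int32([D([488+24*i,-283.5+24*j,z]) for i,j in((-1,-1),(-1,1),(1,1),(1,-1))])],True,(0,0,255),1)
x=np.vstack([np.hstack([r,cv2.resize(b[215:315,345:445],(400,400),interpolation=cv2.INTER_CUBIC)]),cv2.resize(b[120:270,210:510],(400,200)).repeat(1,0) if 0 else np.hstack([b[130:260,220:500],np.zeros((130,520,3),np.uint8)])])
cv2.imwrite("pics/fin1.png",x)
E
```

```text
t 15.7 pos [ 622.3 -207.7  298. ] x [ 1.     0.002 -0.   ] z [-0.    -0.001 -1.   ] F [ 0.42 -0.17 -0.23] T [-0.04   0.016  0.   ] w 85.1 tau [ 2.100e-01 -3.809e+01 -3.023e+01  1.000e-02 -0.000e+00 -0.000e+00] q [-4.760e-01  2.040e-01  1.554e+00 -1.000e-03  1.383e+00 -4.780e-01]
```

View pics/fin1.png

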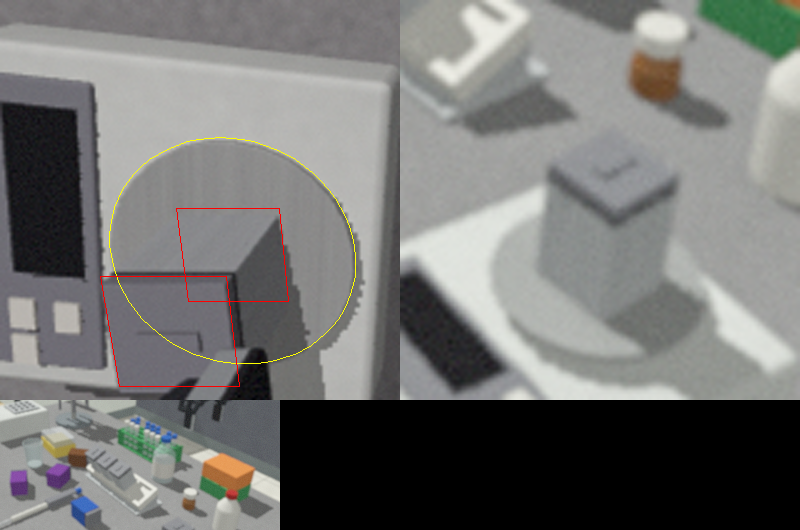

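```bash
python3 -c "
from h import *
print(env.hand_in())"
```

```text
the job is handed in; nothing more can be done
None
```

The loaded canister is standing upright on the balance pan, and I handed the job in at about 15.7 s of the 72 s allowed. I found it on the first lift, so I did not lift the other three.

- **Finding it:** I lifted the canister at the balance end of the row along its leaning axis. The wrist force was about 5 N (0.51 kg), against at most 1.7 N for an empty one. I took that as clear enough and left the others in their pockets.
- **Setting down:** I lowered it in 0.5 mm steps until the wrist force fell to about zero. The pan sank roughly 4.5 to 5 mm from first contact, which fits the loaded canister and is well short of the 12 mm stop. I then opened the gripper and backed straight up.
- **Last checks:** The wrist and side pictures show it upright, about 2–3 mm off the pan's centre at most. The picture also shows three canisters still in the rack and nothing visibly moved or tipped; I did not measure the bystanders again.
- **Disagreement:** For the pan centre's y I read −283.5 mm from the wrist camera, about −285.5 from the side overlay and −289 from the top view. I used the canister and pan seen together in one side picture for the final shift. The −289 is a coarse reading, but some millimetres of doubt remain.

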